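# Park the screen-wash bottle in its bay and drop the keeper bar

### The arm

A 7-joint arm with a two-finger parallel gripper is mounted at the origin on the work surface; the furniture and walls round the work are solid. World frame = base frame: x ahead of the robot, y to its left, z up, the work surface at z = 0. Lengths are in m, angles in rad, forces in N, time in s.
With the tool pointing down it reaches from about 0.4 to 0.85 m from the base axis. Payload 10.4 kg.
Tool frame: the origin (TCP) lies midway between the tips of the shut fingers; the grasp point (between the pads) lies 19 mm behind it; z points along the fingers, x is the direction in which the jaws open and shut, and the axes are right-handed (so a half turn about z gives the same grasp; the last joint's range is limited). The gripper opens to 85 mm and grips with 20 to 120 N. Pads are 22 mm wide; open, the fingers measure 114 mm over their backs; the gripper's body (76 mm by 85 mm) begins 54 mm behind the grasp point. The pads swing forward as they close: fully open they stand 13 mm farther back than shut.
Start: joints at [1.229, 0.332, -0.065, 1.46, 0.022, 1.35, -0.088], TCP at [0.196, -0.594, 0.201] pointing down, gripper open.
Joint ranges: [-2.6, 2.6], [-0.5, 2.12], [-1.47, 1.34], [0.16, 2.42], [-1.27, 4.41], [0.06, 2.06], [-2.6, 2.6]. Speed limits (rad/s): [2.22, 2.22, 2.79, 2.79, 3.14, 3.14, 3.14].

### API

Orientations are given as a unit quaternion [x, y, z, w].
In Python, from workcell import monitor, eyes, ticket, models gives the robot as it stands.
- The arm moves only by the tool servo_tool, never from a script. Its argument "motion" is a list of rows, each a list of 7 numbers: the opening, from 0 (shut) to 1 (fully open), then the shift along the tool's x, y, z in m, then the turn, a rotation vector about the tool's x, y, z in degrees. In form: [[fingers, tx, ty, tz, rx, ry, rz], ...]. A call has 1 to 20 rows; each row is the pose to reach, as a shift and turn from the pose commanded when the call began, along the tool's axes at that moment; what a row does not reach only later rows make up. A row lasts 1/8 s, in which the tool goes at most 62.5 mm and 10.7 degrees, less where a joint would pass 70% of its speed; a pose out of reach is approached as far as the arm can. A call with a gripper value outside its range is refused whole. The fingers move at their own pace and stop on an object; "grip_force" is the grip in N (left out, the last holds). Time passes only in rows, so rows that repeat a pose let the fingers close. It gives the time, the measured TCP pose, the force and the opening at its end, in the units of the state.
- monitor.get_obs(): the state, without advancing time (a new reading comes with each control period).
- eyes.camera(name): name is "scene" or "top" or "wrist"; returns (picture, depth): 384x512x3 uint8, blue, green, red; 384x512 float32, m along the optical axis (not along the pixel's ray), 0 where there is no reading.
- eyes.camera_info(name): a dict with "intrinsics" (3x3 intrinsics, pixels), "extrinsics" (4x4, takes a point from world to camera coordinates); the wrist camera has in their place "tool_from_camera" (4x4, takes a point from camera to tool coordinates, whose origin is the TCP and whose axes are the tool frame's). Camera axes: x right, y down, z forward; pixel columns grow to the right and rows downward; lengths in m; the calibration is good to about 2 mm. The wrist camera is an equidistant fisheye: a pixel r from the principal point sees the ray r / f radians off the axis. A picture is of the moment at which its call begins: read the wrist's pose just before it. camera_info takes no time and is no camera call.
- ticket.hand_in(): hands the job in, once; it reports no verdict.
Trained networks look in the newest picture that a camera, given by its name, has taken for a name from the list of things; names that differ only in an ending like _2 or _b are one class to them, and where a whole thing is asked for, a point or a joint stands for the part that bears it (a point fixed in the world has none). Each returns a list of dicts, best first, with "confidence" (0 to 1); they miss things now and then, are a little off and sometimes report something else, mostly with a low value. They report only what shows in the picture. A call takes as long as a camera call.
- models.boxes_of(camera, thing): "point" ([x, y, z] in m, in the coordinates of the camera as it stood for that picture, good to about 4 mm: the middle of the surface that is visible of it).
The state is a dict: "clock": time; "joint_pos": joint angles; "joint_velocities": joint speeds; "tau": joint torques, N m; "position": TCP position; "ee_rot": TCP orientation; "ft_force": force on the tool from outside, world axes, zero at the start; "torque": the same for the moment, N m; "grip_width": opening from 0.0 (shut) to 1.0 (fully open).
Only numpy, scipy, OpenCV 4.12 (cv2) and the standard library are available. Lean on these libraries where they do the work, as an engineer would, in place of code of your own. Each camera call takes 0.05 s, during which the arm holds its last target. There are 200 camera calls.

### The job

Put the spray bottle of screen wash away before the next screen comes down the table: push it, standing upright on the table, into its grey bay until its broad face is home against the back plate, then push the raised keeper bar with the red knob over so that it drops across the front and lies fully down in its fork. Push only: do not tip or lift the bottle, and leave the ink jars, the mug, the tape and the pin tin where they stand.

Things in the scene. Friction and masses are not known exactly. Their poses are not given: they have to be found in the camera images.
- spray_bottle: Tall narrow spray bottle (pale blue, white trigger head), loose, 272 mm tall, 0.32 to 0.64 kg. Origin on its underside; own z up, own y toward the nozzle. Oval in section, reaching 24 mm to each side along x (two broad faces), from y = -57 to +39 mm, narrowing above z = 110 mm; head z 166 to 272 mm, within 21 mm along x, y -28 to +60 mm. Its +x face looks away from the bay, its -x face to the bay.
- bottle_face (a point): Low middle of the broad face to push: 24 mm from the bottle's origin along its own +x, 9 mm along -y, 20 mm above the table. The face is flat and upright here, 40 mm wide along y. Pushed here, across the broad face, the bottle slides upright; pushed higher than about 30 mm it can topple.
- bottle_bay: Low grey sheet-steel bay fixed to the table, its mouth to the robot's right, no floor (bottle slides in on the table). Origin on the table at the middle of the back plate's padded front; own x into the bay (to the robot's left), y toward the robot, z up. Inside width 112 mm from x = -27 to 0 mm, flaring to 148 mm at x = -51; walls 50 mm tall. Two posts at x = -60, y = +85 and -82 mm, up to 86 mm tall, 138 mm free between.
- bay_home (a point): Where the bottle's origin is when it is fully home: broad face on the back plate, body midway between the cheeks (8 mm play each side), bottle x and y opposite to the bay's. On the table top, at x = -24.5, y = -9 mm in the bay's frame; axes are the bay's.
- keeper (a joint): Angle of the keeper bar (rad): 0 = fully down, level across the mouth in its fork; it starts raised at about 1.76, leaning 11 degrees past upright toward the robot, against its stop. It swings freely in the upright plane across the mouth. Pushed away from the robot past upright (below 1.57; under 1 N at the knob) it falls by itself. Down, it passes 8 mm in front of a bottle that is home.
- keeper_knob (a point): Centre of the red ball knob, 22 mm across, on the keeper bar's free end, 183 mm from its pivot; raised, it is about 242 mm above the table, on the robot's side of the mouth. The bar is flat steel, 5 mm thick along the bay's x, 12 mm wide.
- keeper_pin (a point): The keeper bar's pivot pin on the post nearer the robot, 62 mm above the table, at x = -60, y = +80 mm in the bay's frame; the pin lies along the bay's x.
- jar_quince: Bystander, loose: white screw-lid ink jar with a white lid, 71 mm across, 99 mm tall. Origin: centre of its underside.
- jar_navy: Bystander, loose: screw-lid ink jar with a navy lid, 74 mm across, 85 mm tall. Origin: centre of its underside.
- jar_black: Bystander, loose: screw-lid ink jar with a black lid, 74 mm across, 85 mm tall. Origin: centre of its underside.
- jar_tangerine: Bystander, loose: screw-lid ink jar with an orange lid, 74 mm across, 85 mm tall. Origin: centre of its underside.
- mug: Bystander, loose: white mug with a handle, 78 x 110 mm, 97 mm tall. Origin: centre of its underside.
- masking_tape: Bystander, loose: roll of cream masking tape lying flat, 120 mm across, 50 mm tall. Origin: centre of its underside.
- pin_tin: Bystander, loose: green pin tin, 81 x 116 mm, 30 mm tall. Origin: centre of its underside.

How it is judged:
On the way:
1. the bottle stands upright, home in the bay, while the keeper bar is still raised (x of spray_bottle in the frame of bottle_bay between -0.034 and -0.018 m and y of spray_bottle in the frame of bottle_bay between -0.026 and 0.008 m and angle between the x axis of spray_bottle and the x axis of bottle_bay, either way round below 0.25 rad and angle between spray_bottle's own z axis and vertical below 0.06 rad and height (world z) of spray_bottle below 0.006 m and value of joint keeper above 1.57 rad), for 0.2 s.
At the end, for the whole second after the job is handed in: The bottle stands upright on the table (within about 3 degrees) and at rest in the bay, its broad face within about 10 mm of the back plate and square to it within 14 degrees, its body between the cheeks, and the keeper bar is fully down (within 0.05 rad) and still (x of spray_bottle in the frame of bottle_bay between -0.034 and -0.018 m and y of spray_bottle in the frame of bottle_bay between -0.026 and 0.008 m and angle between the x axis of spray_bottle and the x axis of bottle_bay, either way round below 0.25 rad and angle between spray_bottle's own z axis and vertical below 0.06 rad and height (world z) of spray_bottle below 0.006 m and value of joint keeper below 0.05 rad and linear speed of spray_bottle below 0.01 m/s and velocity of joint keeper between -0.05 and 0.05 rad/s); the robot touches nothing.
It fails at once if the spray bottle is tilted more than about 10 degrees or knocked over (angle between spray_bottle's own z axis and vertical above 0.18 rad).
It fails at once if the spray bottle is lifted off the table (height (world z) of spray_bottle above 0.012 m).
It fails at once if one of the jars, the mug, the tape roll or the pin tin is moved by more than 15 mm (distance of any of jar_quince, jar_navy, jar_black, jar_tangerine, mug, masking_tape, pin_tin from where it was at the start of the episode above 0.015 m).
It also fails if it takes over 64 s, if anything falls off the work surface, if the arm or the gripper's body presses on something with over 40 N, if the wrist force passes 120 N, or if a joint passes its speed limit or range.

## Working session

There is one attempt and no reset: what is moved stays moved. The work goes in short steps, Python scripts to look and compute and a tool call to move; the robot and the scene stay as the last step left them, time stands still between calls to the robot, and variables do not carry over. Pictures are saved under pics/ and viewed, about 8 in all and at most 12, crops included, and the job is handed in when it is done.

Besides the shell and the picture viewer there is one more tool, called after "Request:" by a JSON object that holds its "name" and its "arguments", one argument or row to a line. servo_tool: Moves the arm, as the interface text tells. Its arguments: {"type":"object","properties":{"motion":{"type":"array"},"grip_force":{"type":"number"}},"required":["motion"]}

```bash
mkdir -p pics; cat > h.py <<'E'
import numpy as np, cv2
from scipy.spatial.transform import Rotation as R
from workcell import monitor, eyes, ticket, models
def world(cam,p):
    E=np.array(eyes.camera_info(cam)["extrinsics"]); return (np.linalg.inv(E)@np.r_[p,1])[:3]
def pix(cam,w):
    i=eyes.camera_info(cam); c=(np.array(i["extrinsics"])@np.r_[w,1])[:3]; u=np.array(i["intrinsics"])@c; return u[:2]/u[2]
def cloud(cam,d):
    i=eyes.camera_info(cam); K=np.array(i["intrinsics"]); v,u=np.indices(d.shape)
    P=np.stack([(u-K[0,2])/K[0,0]*d,(v-K[1,2])/K[1,1]*d,d,np.ones_like(d)],-1)
    return (P@np.linalg.inv(np.array(i["extrinsics"])).T)[...,:3]
E
python3 - <<'E'
from h import *
s=monitor.get_obs(); print({k:np.round(v,3) for k,v in s.items()})
ims=[]
for c in ("scene","top"):
    im,d=eyes.camera(c); np.save(f"{c}.npy",d); cv2.imwrite(f"{c}.png",im)
    cv2.imwrite(f"pics/{c}1.png",cv2.resize(im,(800,600)))
    for t in ["spray_bottle","bottle_bay","keeper_knob","keeper","jar_quince","jar_navy","jar_black","jar_tangerine","mug","masking_tape","pin_tin"]:
        for b in models.boxes_of(c,t)[:2]:
            w=world(c,b["point"]); print(c,t,round(b["confidence"],2),np.round(w,3),np.round(pix(c,w)))
E
```

```text
{'clock': np.float64(0.0), 'joint_pos': array([ 1.229,  0.333, -0.065,  1.461,  0.022,  1.35 , -0.088]), 'joint_velocities': array([ 0.   , -0.   ,  0.   ,  0.   , -0.001, -0.001, -0.   ]), 'tau': array([ 0.0000e+00, -6.2544e+01,  4.9000e-02, -3.9161e+01,  1.6000e-02,
        1.0000e-02, -0.0000e+00]), 'position': array([ 0.196, -0.593,  0.2  ]), 'ee_rot': array([ 0.81 , -0.586, -0.001, -0.   ]), 'ft_force': array([ 0.515,  0.413, -0.246]), 'torque': array([-0.069,  0.03 ,  0.01 ]), 'grip_width': np.float64(0.997)}
scene spray_bottle 0.63 [0.465 0.098 0.144] [280. 170.]
scene bottle_bay 0.64 [0.451 0.21  0.035] [250. 213.]
scene keeper_knob 0.62 [0.401 0.203 0.192] [260. 186.]
scene keeper 0.51 [0.4   0.198 0.196] [262. 185.]
scene keeper 0.32 [ 0.343 -0.279  0.067] [402. 165.]
scene jar_quince 0.95 [0.585 0.518 0.083] [131. 216.]
scene jar_navy 0.72 [0.458 0.542 0.081] [139. 252.]
scene jar_black 0.92 [0.591 0.421 0.087] [162. 200.]
scene jar_black 0.28 [0.459 0.544 0.084] [139. 251.]
scene jar_tangerine 0.7 [0.495 0.419 0.079] [177. 223.]
scene jar_tangerine 0.42 [0.46  0.541 0.08 ] [140. 251.]
scene mug 0.8 [ 0.343 -0.278  0.066] [401. 165.]
scene masking_tape 0.6 [ 0.539 -0.243  0.049] [352. 138.]
scene pin_tin 0.6 [0.334 0.438 0.032] [198. 278.]
scene pin_tin 0.49 [0.397 0.199 0.196] [262. 185.]
top spray_bottle 0.88 [0.468 0.086 0.178] [273. 202.]
top keeper 0.52 [0.39  0.201 0.246] [239. 224.]
top jar_quince 0.66 [0.594 0.512 0.095] [154. 179.]
top jar_navy 0.82 [0.468 0.527 0.083] [151. 213.]
top jar_black 0.55 [0.593 0.412 0.084] [182. 178.]
top jar_tangerine 0.57 [0.508 0.412 0.082] [183. 201.]
top mug 0.79 [ 0.35  -0.301  0.041] [378. 234.]
top mug 0.31 [0.468 0.528 0.082] [151. 214.]
top masking_tape 0.7 [ 0.542 -0.246  0.051] [359. 184.]
top pin_tin 0.71 [0.341 0.437 0.028] [179. 248.]
```

```bash
python3 - <<'E'
from h import *
s=cv2.imread("scene.png")[110:300,200:420]; t=cv2.imread("top.png")[150:270,190:400]
a=cv2.resize(s,(660,570),interpolation=3); cv2.imwrite("pics/s2.png",a)
b=cv2.resize(t,(798,456),interpolation=3); cv2.imwrite("pics/t2.png",b)
for c in ("top","scene"):
    W=cloud(c,np.load(c+".npy")); x,y,z=W[...,0],W[...,1],W[...,2]
    m=(x>.3)&(x<.62)&(y>-.05)&(y<.33)&(z>.012); P=W[m]
    print(c,len(P),"cam",np.round(world(c,[0,0,0]),2))
    for lo,hi in((.015,.03),(.03,.045),(.045,.06),(.06,.1),(.1,.16),(.16,.2),(.2,.235),(.235,.26),(.26,.3)):
        q=P[(P[:,2]>lo)&(P[:,2]<hi)]
        for n,r in(("bot",q[q[:,1]<.145]),("bay",q[q[:,1]>=.145])):
            if len(r): print(lo,n,len(r),np.round(np.r_[r.min(0)[:2],r.max(0)[:2],r.mean(0)[:2]],3))
E
```

```text
top 797 cam [0.22 0.15 1.53]
0.015 bot 11 [0.426 0.064 0.459 0.112 0.435 0.091]
0.015 bay 32 [0.414 0.174 0.577 0.256 0.508 0.222]
0.03 bot 16 [0.426 0.061 0.471 0.112 0.44  0.089]
0.03 bay 56 [0.441 0.17  0.579 0.255 0.526 0.227]
0.045 bot 19 [0.427 0.07  0.504 0.112 0.44  0.094]
0.045 bay 62 [0.403 0.172 0.592 0.254 0.518 0.222]
0.06 bot 63 [0.429 0.062 0.495 0.112 0.446 0.09 ]
0.06 bay 43 [0.404 0.164 0.595 0.202 0.507 0.183]
0.1 bot 131 [0.437 0.059 0.508 0.109 0.457 0.087]
0.1 bay 1 [0.412 0.196 0.412 0.196 0.412 0.196]
0.16 bot 44 [0.459 0.069 0.489 0.106 0.468 0.09 ]
0.2 bot 11 [0.457 0.092 0.503 0.106 0.487 0.102]
0.235 bot 51 [0.457 0.069 0.53  0.101 0.467 0.084]
0.235 bay 38 [0.38  0.19  0.399 0.21  0.389 0.201]
0.26 bot 210 [0.467 0.069 0.546 0.101 0.502 0.086]
scene 2427 cam [-0.28  0.6   1.04]
0.015 bot 85 [0.427 0.068 0.51  0.112 0.452 0.099]
0.015 bay 179 [0.405 0.168 0.582 0.257 0.499 0.219]
0.03 bot 87 [0.427 0.06  0.514 0.113 0.453 0.098]
0.03 bay 195 [0.406 0.168 0.594 0.255 0.496 0.219]
0.045 bot 88 [0.43  0.068 0.517 0.112 0.455 0.098]
0.045 bay 155 [0.405 0.165 0.594 0.256 0.503 0.216]
0.06 bot 256 [0.43  0.065 0.518 0.112 0.456 0.097]
0.06 bay 108 [0.406 0.161 0.596 0.204 0.481 0.187]
0.1 bot 364 [0.438 0.066 0.514 0.11  0.463 0.094]
0.1 bay 35 [0.403 0.193 0.419 0.199 0.412 0.197]
0.16 bot 180 [0.461 0.067 0.54  0.105 0.475 0.091]
0.16 bay 29 [0.396 0.196 0.408 0.201 0.402 0.199]
0.2 bot 143 [0.471 0.067 0.538 0.104 0.49  0.093]
0.2 bay 20 [0.391 0.197 0.405 0.202 0.395 0.2  ]
0.235 bot 142 [0.457 0.069 0.549 0.102 0.478 0.092]
0.235 bay 56 [0.382 0.191 0.402 0.211 0.389 0.202]
0.26 bot 258 [0.464 0.068 0.551 0.101 0.501 0.087]
```

View pics/scene1.png

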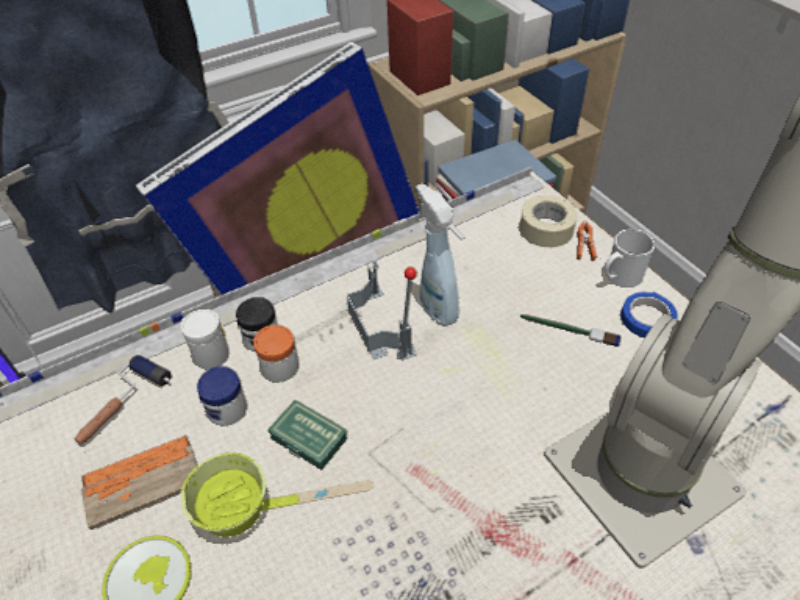

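View pics/t2.png

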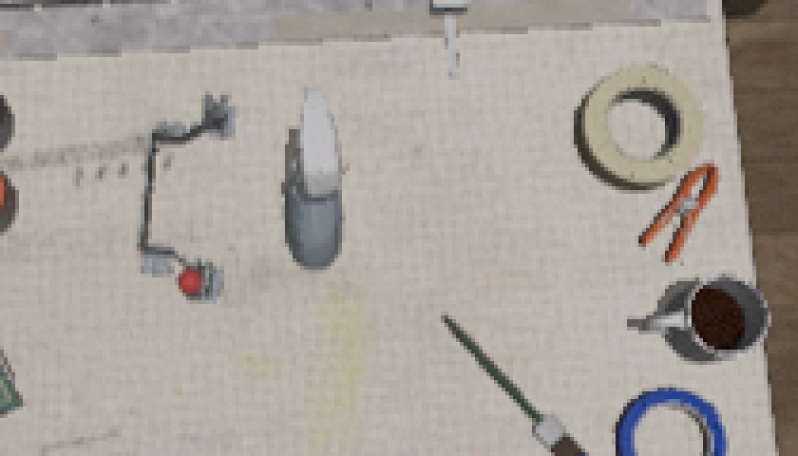

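```bash
python3 - <<'E'
from h import *
P=[]
for c in ("top","scene"):
    W=cloud(c,np.load(c+".npy")).reshape(-1,3); P.append(W)
P=np.concatenate(P); x,y,z=P.T
bay=P[(x>.36)&(x<.62)&(y>.145)&(y<.29)&(z>.012)&(z<.095)]
def side(q,n):
    return n,len(q),np.round(np.r_[q.min(0),q.max(0),q.mean(0)],3)
print(side(bay[(bay[:,2]>.066)&(bay[:,0]>.55)],"far post"));print(side(bay[(bay[:,2]>.066)&(bay[:,0]<.45)],"near post"))
b=bay[(bay[:,2]<.05)&(bay[:,1]>.225)]
for lo in np.arange(.42,.6,.02):
    q=b[(b[:,0]>=lo)&(b[:,0]<lo+.02)]
    if len(q): print("back",round(lo,2),len(q),np.round([q[:,1].min(),np.median(q[:,1]),q[:,1].max()],3))
q=b[(b[:,0]>.45)&(b[:,0]<.55)]; print("backline",np.polyfit(q[:,0],q[:,1],1), "yaw")
for lo in np.arange(.16,.26,.012):
    for n,s in(("near",bay[bay[:,0]<.48]),("far",bay[bay[:,0]>.52])):
        r=s[(s[:,1]>lo)&(s[:,1]<lo+.012)&(s[:,2]<.05)]
        if len(r): print("cheek",n,round(lo,3),len(r),np.round([r[:,0].min(),np.median(r[:,0]),r[:,0].max()],3))
bt=P[(x>.4)&(x<.58)&(y>.02)&(y<.14)&(z>.012)&(z<.105)]
r,(w,h),a=0,(0,0),0
rect=cv2.minAreaRect(bt[:,:2].astype(np.float32)*1000); print("body rect",rect)
for lo in np.arange(.42,.54,.01):
    s=bt[(bt[:,0]>=lo)&(bt[:,0]<lo+.01)]
    if len(s): print("face",round(lo,2),np.round([s[:,1].min(),np.percentile(s[:,1],90),s[:,1].max()],3))
hd=P[(x>.4)&(x<.58)&(y>.02)&(y<.14)&(z>.24)]
print("head rect",cv2.minAreaRect(hd[:,:2].astype(np.float32)*1000), cv2.fitLine(hd[:,:2].astype(np.float32),2,0,.01,.01).ravel())
E
```

```text
('far post', 57, array([0.573, 0.161, 0.068, 0.596, 0.186, 0.088, 0.584, 0.172, 0.08 ]))
('near post', 65, array([0.404, 0.188, 0.066, 0.434, 0.204, 0.095, 0.419, 0.197, 0.081]))
back 0.44 98 [0.225 0.242 0.257]
back 0.46 32 [0.249 0.253 0.256]
back 0.48 27 [0.246 0.25  0.253]
back 0.5 30 [0.242 0.248 0.25 ]
back 0.52 33 [0.24  0.245 0.248]
back 0.54 29 [0.239 0.242 0.249]
back 0.56 43 [0.225 0.232 0.242]
backline [0.02862904 0.23146832] yaw
cheek far 0.16 18 [0.573 0.579 0.582]
cheek far 0.172 39 [0.575 0.578 0.594]
cheek near 0.184 30 [0.405 0.415 0.427]
cheek far 0.184 29 [0.57  0.576 0.582]
cheek near 0.196 63 [0.406 0.431 0.439]
cheek far 0.196 31 [0.565 0.57  0.575]
cheek near 0.208 48 [0.435 0.442 0.453]
cheek far 0.208 35 [0.563 0.567 0.57 ]
cheek near 0.22 42 [0.444 0.452 0.457]
cheek far 0.22 38 [0.564 0.568 0.572]
cheek near 0.232 37 [0.45  0.454 0.457]
cheek far 0.232 59 [0.521 0.556 0.572]
cheek near 0.244 69 [0.452 0.459 0.48 ]
cheek far 0.244 24 [0.52  0.528 0.543]
cheek near 0.256 3 [0.453 0.454 0.455]
body rect ((466.91436767578125, 94.62579345703125), (89.37801361083984, 53.977386474609375), 38.153324127197266)
face 0.42 [0.073 0.093 0.096]
face 0.43 [0.061 0.099 0.106]
face 0.44 [0.06  0.106 0.11 ]
face 0.45 [0.062 0.109 0.112]
face 0.46 [0.059 0.111 0.112]
face 0.47 [0.106 0.112 0.112]
face 0.48 [0.108 0.111 0.113]
face 0.49 [0.106 0.111 0.112]
face 0.5 [0.1   0.109 0.11 ]
face 0.51 [0.099 0.105 0.106]
head rect ((504.1202392578125, 85.47029113769531), (94.09811401367188, 33.36016845703125), 1.5827387571334839) [0.9993423  0.03626128 0.49403214 0.08733825]
```

```bash
cat >> h.py <<'E'
def tool(yaw,tilt):  # tool x at world yaw (deg), z down, tips tilted toward bay
    x=np.array([np.cos(np.radians(yaw)),np.sin(np.radians(yaw)),0]); z=np.array([0,0,-1.])
    return R.from_matrix(np.c_[x,np.cross(z,x),z])*R.from_euler("x",tilt,degrees=True)
def delta(p,Rt):
    s=monitor.get_obs(); R0=R.from_quat(s["ee_rot"])
    return np.round(R0.inv().apply(np.array(p)-s["position"]),4),np.round((R0.inv()*Rt).as_rotvec(degrees=True),2)
E
python3 - <<'E'
from h import *
print(delta([.470,-.05,.2],tool(-8,35)))
E
```

```text
(array([-0.4302, -0.4306,  0.0005]), array([ 31.27, -19.45, -61.65]))
```

Request:
{"name": "servo_tool", "arguments": {
  "motion": [
    [0, -0.03, -0.03, 0, 2, -1.3, -4],
    [0, -0.065, -0.065, 0, 5, -3, -9],
    [0, -0.1, -0.1, 0, 7.5, -4.7, -14.7],
    [0, -0.135, -0.135, 0, 10, -6.2, -19.5],
    [0, -0.17, -0.17, 0, 12.5, -7.8, -24.5],
    [0, -0.205, -0.205, 0, 15, -9.3, -29.5],
    [0, -0.24, -0.24, 0, 17.5, -10.9, -34.5],
    [0, -0.275, -0.275, 0, 20, -12.4, -39.5],
    [0, -0.31, -0.31, 0, 22.5, -14, -44.5],
    [0, -0.345, -0.345, 0, 25, -15.5, -49.5],
    [0, -0.38, -0.38, 0, 27.5, -17, -54.5],
    [0, -0.41, -0.41, 0, 30, -18.6, -59],
    [0, -0.43, -0.43, 0, 31.3, -19.5, -61.7],
    [0, -0.43, -0.43, 0, 31.3, -19.5, -61.7],
    [0, -0.43, -0.43, 0, 31.3, -19.5, -61.7],
    [0, -0.43, -0.43, 0, 31.3, -19.5, -61.7]
  ]
}}

```text
clock: 3.2
position: [0.4693, -0.0516, 0.2005]
ee_rot: [0.951, -0.067, 0.021, -0.3]
ft_force: [0.0, -0.6, 0.6]
grip_width: -0.001
```

```bash
python3 - <<'E'
from h import *
print(delta([.468,-.02,.1],tool(-8,35)));print(delta([.470,.02,.015],tool(-8,35)))
E
```

```text
(array([-0.0057,  0.0322,  0.1001]), array([-0.01, -0.02, -0.07]))
(array([-0.0093,  0.0483,  0.1926]), array([-0.01, -0.02, -0.07]))
```

Request:
{"name": "servo_tool", "arguments": {
  "motion": [
    [0, -0.002, 0.008, 0.025, 0, 0, 0],
    [0, -0.003, 0.016, 0.05, 0, 0, 0],
    [0, -0.005, 0.024, 0.075, 0, 0, 0],
    [0, -0.006, 0.032, 0.1, 0, 0, 0],
    [0, -0.007, 0.037, 0.13, 0, 0, 0],
    [0, -0.008, 0.042, 0.155, 0, 0, 0],
    [0, -0.009, 0.046, 0.178, 0, 0, 0],
    [0, -0.009, 0.048, 0.19, 0, 0, 0],
    [0, -0.009, 0.048, 0.192, 0, 0, 0],
    [0, -0.009, 0.048, 0.192, 0, 0, 0]
  ]
}}

```text
clock: 4.45
position: [0.4708, 0.0205, 0.0163]
ee_rot: [0.951, -0.066, 0.021, -0.3]
ft_force: [0.3, -0.4, -0.1]
grip_width: -0.001
```

```bash
python3 - <<'E'
from h import *
a,_=eyes.camera("wrist"); b,d=eyes.camera("scene")
cv2.imwrite("pics/w3.png",np.hstack([cv2.resize(a,(400,300)),cv2.resize(b[110:275,200:420],(400,300),interpolation=3)]))
s=monitor.get_obs(); print(np.round(s["position"],4)); q=np.round(np.degrees(s["joint_pos"])); print(q)
# per world-metre steps in tool axes
R0=R.from_quat(s["ee_rot"])
print("push dir 13deg per 10mm",R0.inv().apply([.0023,.0097,0]),"up 15 mm off",delta([.475,.045,.015],tool(-8,35)))
E
```

```text
[0.4708 0.0205 0.0163]
[ 47.  23. -32. 117. -29.  53.  28.]
push dir 13deg per 10mm [ 0.00093163 -0.00812852  0.00569554] up 15 mm off (array([ 0.0007, -0.0196,  0.0154]), array([-0.01, -0.02,  0.05]))
```

View pics/w3.png

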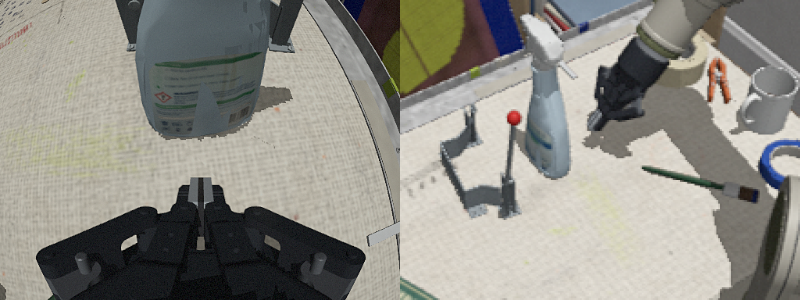

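Request:
{"name": "servo_tool", "arguments": {
  "motion": [
    [0, 0.0002, -0.008, 0.0055, 0, 0, 0],
    [0, 0.0004, -0.016, 0.0112, 0, 0, 0],
    [0, 0.0006, -0.02, 0.014, 0, 0, 0],
    [0, 0.0008, -0.0224, 0.0157, 0, 0, 0],
    [0, 0.001, -0.0249, 0.0174, 0, 0, 0],
    [0, 0.0013, -0.0273, 0.0191, 0, 0, 0],
    [0, 0.0016, -0.0298, 0.0208, 0, 0, 0],
    [0, 0.0019, -0.0322, 0.0226, 0, 0, 0],
    [0, 0.0022, -0.0346, 0.0243, 0, 0, 0],
    [0, 0.0025, -0.0371, 0.026, 0, 0, 0],
    [0, 0.0028, -0.0395, 0.0277, 0, 0, 0],
    [0, 0.0031, -0.042, 0.0294, 0, 0, 0],
    [0, 0.0034, -0.0444, 0.0311, 0, 0, 0],
    [0, 0.0036, -0.0469, 0.0328, 0, 0, 0],
    [0, 0.0039, -0.0493, 0.0346, 0, 0, 0],
    [0, 0.0042, -0.0517, 0.0363, 0, 0, 0],
    [0, 0.0045, -0.0542, 0.038, 0, 0, 0],
    [0, 0.0045, -0.0542, 0.038, 0, 0, 0]
  ]
}}

```text
clock: 6.8
position: [0.4843, 0.0852, 0.0158]
ee_rot: [0.951, -0.066, 0.021, -0.3]
ft_force: [-1.6, -4.5, 2.3]
grip_width: -0.0
```

```bash
cat > look.py <<'E'
from h import *
import sys
b,d=eyes.camera("scene"); t,dt=eyes.camera("top"); w,_=eyes.camera("wrist")
W=np.concatenate([cloud("scene",d).reshape(-1,3),cloud("top",dt).reshape(-1,3)]); x,y,z=W.T
lo=W[(z>.015)&(z<.1)&(x>.42)&(x<.56)&(y>.09)&(y<.232)]
hd=W[(z>.235)&(z<.28)&(x>.43)&(x<.6)&(y>.05)&(y<.27)]
for a in np.arange(.43,.56,.015):
    s=lo[(lo[:,0]>=a)&(lo[:,0]<a+.015)]
    if len(s)>3: print(round(a,3),len(s),np.round(np.percentile(s[:,1],[5,50,95]),3))
print("low x",np.round(np.percentile(lo[:,0],[1,99]),3))
if len(hd)>9: print("head",np.round(cv2.fitLine(hd[:,:2].astype(np.float32),2,0,.01,.01).ravel(),3),np.round(hd.min(0),3),np.round(hd.max(0),3))
s=monitor.get_obs(); print(np.round(s["position"],4),np.round(s["ft_force"],1),s["clock"])
cv2.imwrite(f"pics/{sys.argv[1]}.png",np.vstack([np.hstack([cv2.resize(w,(400,300)),cv2.resize(b[110:275,200:420],(400,300),interpolation=3)]),cv2.resize(t[160:260,200:400],(800,400),interpolation=3)[100:400]]))
E
python3 look.py p4
```

```text
0.43 296 [0.092 0.108 0.214]
0.445 171 [0.112 0.121 0.228]
0.46 72 [0.12  0.124 0.127]
0.475 60 [0.123 0.125 0.127]
0.49 38 [0.122 0.124 0.126]
0.505 16 [0.12  0.123 0.124]
0.52 5 [0.116 0.118 0.119]
low x [0.423 0.511]
head [1.    0.019 0.497 0.104] [0.461 0.084 0.235] [0.552 0.119 0.279]
[0.4843 0.0851 0.0157] [-1.8 -4.8  2.2] 6.95
```

View pics/p4.png

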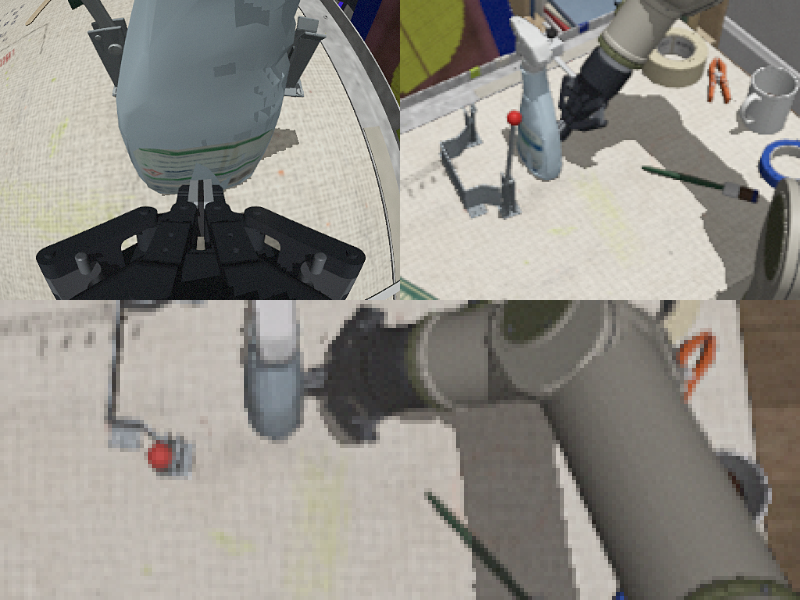

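Request:
{"name": "servo_tool", "arguments": {
  "motion": [
    [0, 0.0004, -0.0024, 0.0017, 0, 0, 0],
    [0, 0.0007, -0.0049, 0.0034, 0, 0, 0],
    [0, 0.0011, -0.0073, 0.0051, 0, 0, 0],
    [0, 0.0014, -0.0097, 0.0068, 0, 0, 0],
    [0, 0.0018, -0.0122, 0.0085, 0, 0, 0],
    [0, 0.0022, -0.0146, 0.0102, 0, 0, 0],
    [0, 0.0025, -0.017, 0.0119, 0, 0, 0],
    [0, 0.0029, -0.0194, 0.0136, 0, 0, 0],
    [0, 0.0032, -0.0219, 0.0153, 0, 0, 0],
    [0, 0.0036, -0.0243, 0.017, 0, 0, 0],
    [0, 0.004, -0.0267, 0.0187, 0, 0, 0],
    [0, 0.0043, -0.0292, 0.0204, 0, 0, 0],
    [0, 0.0047, -0.0316, 0.0221, 0, 0, 0],
    [0, 0.005, -0.034, 0.0238, 0, 0, 0],
    [0, 0.005, -0.034, 0.0238, 0, 0, 0]
  ]
}}

```text
clock: 8.82
position: [0.4948, 0.1259, 0.0158]
ee_rot: [0.951, -0.066, 0.021, -0.3]
ft_force: [-1.1, -5.4, 1.1]
grip_width: 0.001
```

```bash
python3 look.py p5
```

```text
0.43 87 [0.143 0.207 0.218]
0.445 351 [0.12  0.146 0.226]
0.46 85 [0.091 0.152 0.164]
0.475 131 [0.091 0.105 0.167]
0.49 76 [0.092 0.164 0.166]
0.505 26 [0.125 0.163 0.164]
0.52 17 [0.159 0.16  0.161]
low x [0.421 0.523]
head [ 0.997 -0.078  0.51   0.142] [0.474 0.124 0.236] [0.567 0.157 0.278]
[0.4948 0.1259 0.0157] [-1.  -5.1  3.1] 8.975
```

View pics/p5.png

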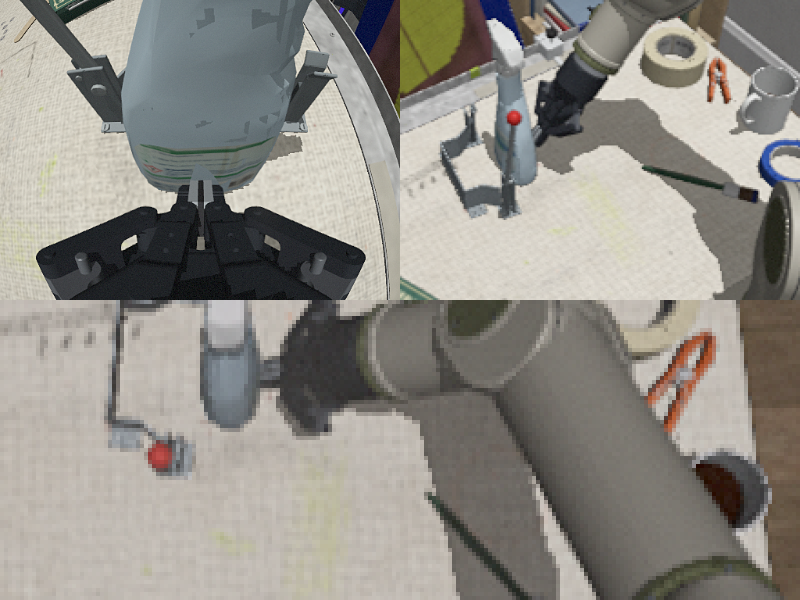

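Request:
{"name": "servo_tool", "arguments": {
  "motion": [
    [0, 0.0003, -0.0024, 0.0017, 0, 0, 0],
    [0, 0.0006, -0.0049, 0.0034, 0, 0, 0],
    [0, 0.0008, -0.0073, 0.0051, 0, 0, 0],
    [0, 0.0011, -0.0097, 0.0068, 0, 0, 0],
    [0, 0.0014, -0.0122, 0.0085, 0, 0, 0],
    [0, 0.0017, -0.0146, 0.0102, 0, 0, 0],
    [0, 0.002, -0.017, 0.0119, 0, 0, 0],
    [0, 0.0022, -0.0194, 0.0136, 0, 0, 0],
    [0, 0.0025, -0.0219, 0.0153, 0, 0, 0],
    [0, 0.0028, -0.0243, 0.017, 0, 0, 0],
    [0, 0.0031, -0.0267, 0.0187, 0, 0, 0],
    [0, 0.0034, -0.0292, 0.0204, 0, 0, 0],
    [0, 0.0036, -0.0316, 0.0221, 0, 0, 0],
    [0, 0.0039, -0.034, 0.0238, 0, 0, 0],
    [0, 0.0042, -0.0365, 0.0255, 0, 0, 0],
    [0, 0.0042, -0.0365, 0.0255, 0, 0, 0]
  ]
}}

```text
clock: 10.98
position: [0.5055, 0.1695, 0.0161]
ee_rot: [0.951, -0.066, 0.021, -0.3]
ft_force: [-0.8, -6.0, 3.6]
grip_width: -0.001
```

```bash
python3 look.py p6
```

```text
0.43 71 [0.2   0.209 0.218]
0.445 98 [0.118 0.219 0.23 ]
0.46 310 [0.122 0.188 0.205]
0.475 195 [0.111 0.158 0.209]
0.49 114 [0.125 0.155 0.21 ]
0.505 55 [0.123 0.206 0.209]
0.52 40 [0.108 0.129 0.205]
0.535 11 [0.106 0.119 0.201]
low x [0.422 0.535]
head [0.335 0.942 0.512 0.155] [0.45  0.05  0.235] [0.581 0.202 0.28 ]
[0.5054 0.1693 0.0159] [-2.  -6.   2.4] 11.125
```

View pics/p6.png

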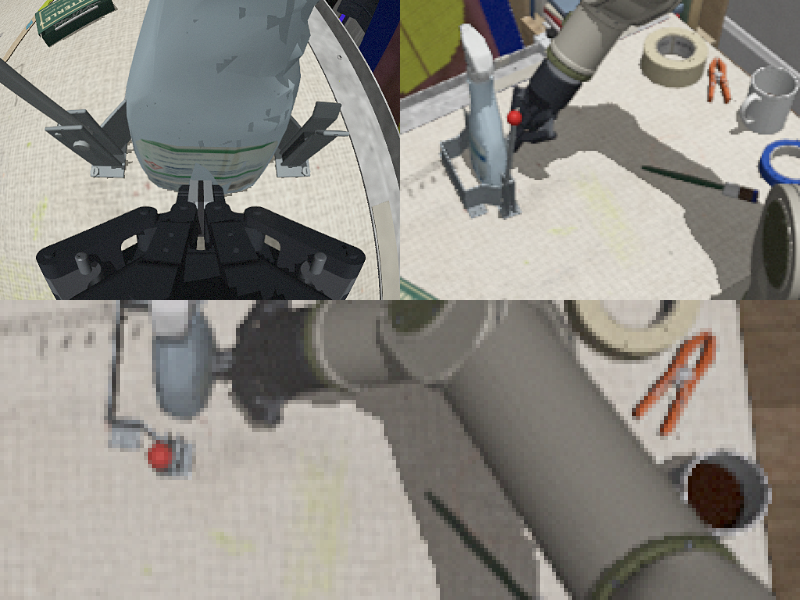

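Request:
{"name": "servo_tool", "arguments": {
  "motion": [
    [0, 0, -0.0025, 0.0017, 0, 0, 0],
    [0, 0, -0.0049, 0.0034, 0, 0, 0],
    [0, 0, -0.0074, 0.0051, 0, 0, 0],
    [0, 0, -0.0098, 0.0068, 0, 0, 0],
    [0, 0, -0.0123, 0.0086, 0, 0, 0],
    [0, 0, -0.0148, 0.0103, 0, 0, 0],
    [0, 0, -0.0172, 0.012, 0, 0, 0],
    [0, 0, -0.0197, 0.0137, 0, 0, 0],
    [0, 0, -0.0221, 0.0154, 0, 0, 0],
    [0, 0, -0.0238, 0.0165, 0, 0, 0],
    [0, 0, -0.0254, 0.0177, 0, 0, 0],
    [0, 0, -0.0254, 0.0177, 0, 0, 0]
  ]
}}

```text
clock: 12.62
position: [0.51, 0.1998, 0.0162]
ee_rot: [0.951, -0.067, 0.021, -0.3]
ft_force: [-0.1, -7.1, 6.0]
grip_width: 0.001
```

```bash
sed -i 's/(y<.232)/(y<.262)/' look.py; python3 look.py p7
```

```text
0.43 67 [0.2   0.208 0.217]
0.445 144 [0.213 0.234 0.254]
0.46 287 [0.151 0.216 0.254]
0.475 231 [0.148 0.226 0.251]
0.49 202 [0.158 0.181 0.25 ]
0.505 113 [0.157 0.18  0.248]
0.52 89 [0.143 0.183 0.247]
0.535 29 [0.14  0.243 0.245]
0.55 7 [0.241 0.241 0.242]
low x [0.422 0.546]
head [0.344 0.939 0.502 0.14 ] [0.444 0.05  0.235] [0.585 0.233 0.28 ]
[0.51   0.1997 0.0161] [-1.4 -7.2  5.4] 12.775
```

View pics/p7.png

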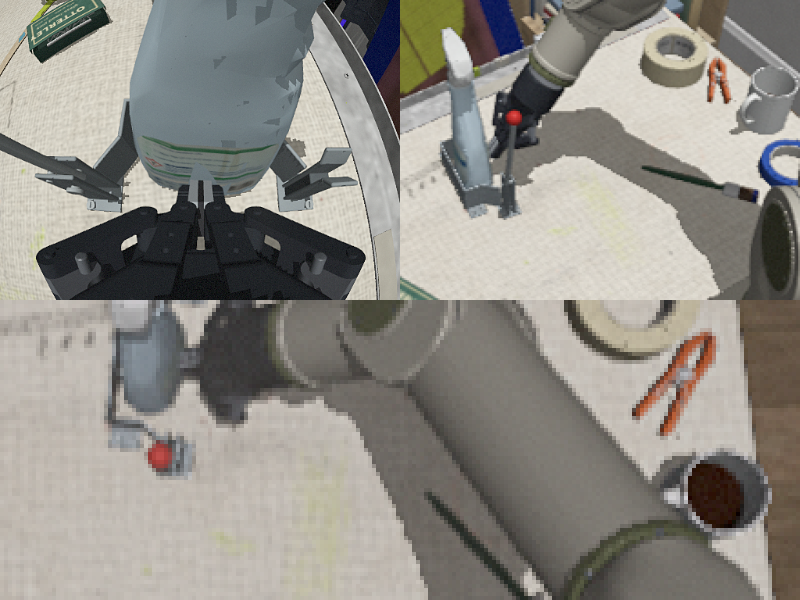

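Request:
{"name": "servo_tool", "arguments": {
  "motion": [
    [0, 0, -0.0008, 0.0006, 0, 0, 0],
    [0, 0, -0.0016, 0.0012, 0, 0, 0],
    [0, 0, -0.0025, 0.0017, 0, 0, 0],
    [0, 0, -0.0033, 0.0023, 0, 0, 0],
    [0, 0, -0.0033, 0.0023, 0, 0, 0]
  ]
}}

```text
clock: 13.4
position: [0.5107, 0.2036, 0.0162]
ee_rot: [0.951, -0.067, 0.022, -0.3]
ft_force: [-2.3, -8.1, 6.6]
grip_width: -0.001
```

Request:
{"name": "servo_tool", "arguments": {
  "motion": [
    [0, 0, -0.0008, 0.0006, 0, 0, 0],
    [0, 0, -0.0016, 0.0012, 0, 0, 0],
    [0, 0, -0.0025, 0.0017, 0, 0, 0],
    [0, 0, -0.0025, 0.0017, 0, 0, 0]
  ]
}}

```text
clock: 13.9
position: [0.5112, 0.2065, 0.0163]
ee_rot: [0.951, -0.067, 0.022, -0.3]
ft_force: [-1.7, -9.8, 7.0]
grip_width: -0.0
```

Request:
{"name": "servo_tool", "arguments": {
  "motion": [
    [0, 0, -0.0008, 0.0006, 0, 0, 0],
    [0, 0, -0.0016, 0.0012, 0, 0, 0],
    [0, 0, -0.0016, 0.0012, 0, 0, 0]
  ]
}}

```text
clock: 14.28
position: [0.512, 0.2069, 0.0159]
ee_rot: [0.952, -0.068, 0.022, -0.299]
ft_force: [-2.5, -14.6, 9.2]
grip_width: 0.001
```

```bash
python3 - <<'E'
from h import *
b,d=eyes.camera("scene"); t,dt=eyes.camera("top"); w,_=eyes.camera("wrist")
cv2.imwrite("pics/p8.png",np.hstack([cv2.resize(b[110:230,220:320],(400,480),interpolation=3),cv2.resize(t[160:235,200:263],(400,480),interpolation=3)]))
W=cloud("scene",d); x,y,z=[W[...,i] for i in range(3)]
for lo,hi in ((.06,.08),(.08,.1),(.1,.11),(.18,.22),(.24,.28)):
    q=W[(z>lo)&(z<hi)&(x>.44)&(x<.6)&(y>.13)&(y<.28)]
    r=q[q[:,1]>np.percentile(q[:,1],50)]; print(lo,np.round(np.percentile(q[:,1],[50,90,99]),3),[ (round(a,2),round(q[(q[:,0]>a)&(q[:,0]<a+.02),1].max(),3)) for a in (.46,.48,.5,.52) if ((q[:,0]>a)&(q[:,0]<a+.02)).any()])
print(monitor.get_obs()["ft_force"])
E
```

```text
0.06 [0.215 0.245 0.247] [(0.46, np.float64(0.241)), (0.48, np.float64(0.248)), (0.5, np.float64(0.247)), (0.52, np.float64(0.244))]
0.08 [0.174 0.245 0.247] [(0.46, np.float64(0.24)), (0.48, np.float64(0.248)), (0.5, np.float64(0.247)), (0.52, np.float64(0.245))]
0.1 [0.182 0.243 0.246] [(0.46, np.float64(0.237)), (0.48, np.float64(0.243)), (0.5, np.float64(0.246)), (0.52, np.float64(0.242))]
0.18 [0.224 0.238 0.24 ] [(0.46, np.float64(0.134)), (0.48, np.float64(0.14)), (0.5, np.float64(0.24)), (0.52, np.float64(0.242))]
0.24 [0.224 0.238 0.241] [(0.48, np.float64(0.238)), (0.5, np.float64(0.242)), (0.52, np.float64(0.24))]
[ -2.30012616 -14.99275725   9.12759567]
```

View pics/p8.png

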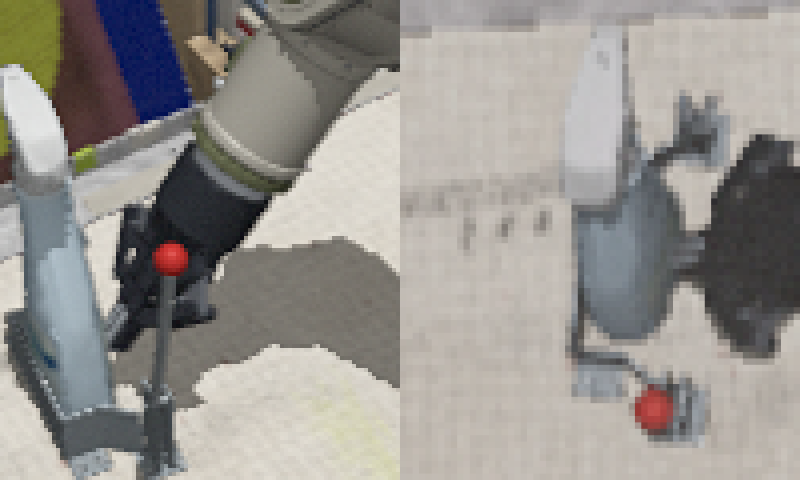

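Request:
{"name": "servo_tool", "arguments": {
  "motion": [
    [0, 0, 0.008, -0.0057, 0, 0, 0],
    [0, 0, 0.0246, -0.0171, 0, 0, 0],
    [0, 0, 0.041, -0.0285, 0, 0, 0],
    [0, 0, 0.0574, -0.04, 0, 0, 0],
    [0, 0, 0.082, -0.057, 0, 0, 0],
    [0, 0, 0.059, -0.09, 0, 0, 0],
    [0, 0, 0.036, -0.123, 0, 0, 0],
    [0, 0, 0.002, -0.172, 0, 0, 0],
    [0, 0, -0.033, -0.221, 0, 0, 0],
    [0, 0, -0.08, -0.287, 0, 0, 0],
    [0, 0, -0.08, -0.287, 0, 0, 0],
    [0, 0, -0.08, -0.287, 0, 0, 0]
  ]
}}

```text
clock: 15.92
position: [0.4971, 0.1104, 0.2973]
ee_rot: [0.951, -0.066, 0.022, -0.3]
ft_force: [-0.1, -0.4, -0.2]
grip_width: -0.005
```

```bash
python3 - <<'E'
from h import *
print(np.round(np.degrees(monitor.get_obs()["joint_pos"])))
for p in ([.37,.10,.30],[.344,.195,.30],[.344,.207,.30]): print(delta(p,tool(-8,0)))
b,d=eyes.camera("scene"); t,dt=eyes.camera("top")
cv2.imwrite("pics/p9.png",np.hstack([cv2.resize(b[110:230,220:320],(400,480),interpolation=3),cv2.resize(t[160:235,200:263],(400,480),interpolation=3)]))
for c,D in(("scene",d),("top",dt)):
    for th in("spray_bottle","keeper_knob"):
        for q in models.boxes_of(c,th)[:1]: print(c,th,q["confidence"],np.round(world(c,q["point"]),3))
    W=cloud(c,D); x,y,z=[W[...,i] for i in range(3)]
    q=W[(z>.055)&(z<.1)&(x>.42)&(x<.6)&(y>.19)&(y<.28)]; print(c,"body",np.round(q.min(0),3),np.round(q.max(0),3))
    q=W[(z>.235)&(z<.28)&(x>.42)&(x<.62)&(y>.18)&(y<.28)]; print(c,"head",np.round(q.min(0),3),np.round(q.max(0),3),np.round(cv2.fitLine(q[:,:2].astype(np.float32),2,0,.01,.01).ravel(),3))
    q=W[(z>.225)&(z<.28)&(x>.35)&(x<.42)&(y>.17)&(y<.24)]; print(c,"knob",len(q),np.round(q.min(0),3),np.round(q.max(0),3))
E
```

```text
[ 44.   2. -37. 101. -35.  79.   6.]
(array([-0.1244,  0.0213, -0.0184]), array([-35.  ,  -0.08,   0.05]))
(array([-0.1634, -0.0529,  0.0335]), array([-35.  ,  -0.08,   0.05]))
(array([-0.165 , -0.0626,  0.0403]), array([-35.  ,  -0.08,   0.05]))
scene spray_bottle 0.86 [0.498 0.224 0.156]
scene keeper_knob 0.72 [0.4  0.2  0.19]
scene body [0.42  0.193 0.055] [0.55  0.245 0.1  ]
scene head [0.494 0.193 0.236] [0.583 0.231 0.278] [ 0.978 -0.208  0.525  0.213]
scene knob 56 [0.381 0.191 0.227] [0.4   0.209 0.256]
top spray_bottle 0.52 [0.393 0.2   0.245]
top keeper_knob 0.52 [0.391 0.2   0.245]
top body [0.421 0.19  0.055] [0.546 0.246 0.1  ]
top head [0.493 0.198 0.236] [0.583 0.236 0.279] [ 0.983 -0.185  0.532  0.215]
top knob 38 [0.379 0.19  0.24 ] [0.4   0.209 0.254]
```

View pics/p9.png

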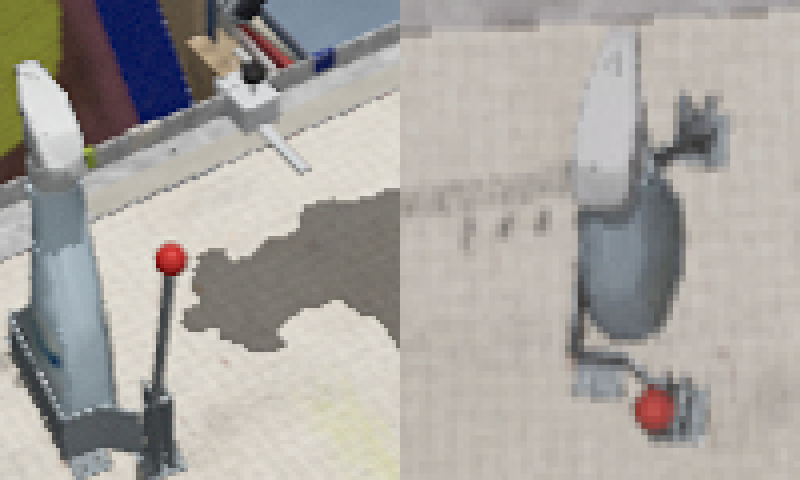

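```bash
python3 - <<'E'
from h import *
d0=np.load("scene.npy"); W0=cloud("scene",d0)
Ws=[cloud("scene",eyes.camera("scene")[1]) for _ in range(3)]
W=np.median(Ws,0)
for a in np.arange(.45,.56,.01):
    f=lambda W,l,h:[np.round(np.percentile(q,[10,50,97]),4) if len(q:=W[...,1][(W[...,2]>l)&(W[...,2]<h)&(W[...,0]>a)&(W[...,0]<a+.01)&(W[...,1]>.2)&(W[...,1]<.28)])>2 else None][0]
    print(round(a,2),"plate",f(W0,.012,.049),"body",f(W,.056,.105),"head",f(W,.24,.28))
E
```

```text
0.45 plate [0.2239 0.239  0.2552] body None head None
0.46 plate [0.2525 0.255  0.2555] body [0.2149 0.2219 0.2293] head None
0.47 plate [0.2513 0.2535 0.2543] body [0.2087 0.2232 0.2374] head None
0.48 plate [0.2502 0.2514 0.2528] body [0.2033 0.2385 0.2442] head None
0.49 plate [0.2487 0.2503 0.2517] body [0.2396 0.2429 0.2452] head [0.2066 0.2153 0.2289]
0.5 plate [0.2476 0.249  0.2496] body [0.2421 0.2436 0.2454] head [0.2061 0.2202 0.2314]
0.51 plate [0.2457 0.2476 0.2494] body [0.2422 0.2428 0.2435] head [0.2043 0.2196 0.2315]
0.52 plate [0.2449 0.2464 0.2476] body [0.2395 0.2405 0.2416] head [0.2035 0.2162 0.2297]
0.53 plate [0.2427 0.2447 0.2458] body [0.2364 0.2374 0.2379] head [0.2051 0.2177 0.2275]
0.54 plate [0.2428 0.2434 0.2441] body None head [0.2026 0.2153 0.2256]
0.55 plate [0.2413 0.242  0.2429] body None head [0.2026 0.2106 0.2198]
0.56 plate [0.2057 0.2173 0.2412] body None head [0.2023 0.2084 0.2159]
```

Request:
{"name": "servo_tool", "arguments": {
  "motion": [
    [0, -0.03, 0.005, -0.005, -8, 0, 0],
    [0, -0.06, 0.01, -0.01, -16, 0, 0],
    [0, -0.09, 0.016, -0.015, -24, 0, 0],
    [0, -0.11, 0.02, -0.018, -30, 0, 0],
    [0, -0.13, 0.015, -0.015, -35, 0, 0],
    [0, -0.14, -0.01, 0.003, -35, 0, 0],
    [0, -0.15, -0.035, 0.02, -35, 0, 0],
    [0, -0.16, -0.05, 0.032, -35, 0, 0],
    [0, -0.165, -0.0626, 0.0403, -35, 0, 0],
    [0, -0.165, -0.0626, 0.0403, -35, 0, 0],
    [0, -0.165, -0.0626, 0.0403, -35, 0, 0],
    [0, -0.165, -0.0626, 0.0403, -35, 0, 0]
  ]
}}

```text
clock: 17.88
position: [0.3439, 0.2069, 0.2998]
ee_rot: [0.998, -0.07, -0.0, -0.001]
ft_force: [0.0, -0.2, 0.2]
grip_width: 0.0
```

```bash
python3 - <<'E'
from h import *
s=monitor.get_obs(); print(np.round(np.degrees(s["joint_pos"])),np.round(s["position"],4),R.from_quat(s["ee_rot"]).as_matrix().round(2)[:,2])
print(delta([.344,.207,.222],tool(-8,0)),delta([.42,.196,.222],tool(-8,0)))
E
```

```text
[ 37. -19. -58. 102. -16.  88. -27.] [0.3439 0.2069 0.2998] [-0.  0. -1.]
(array([0.0001, 0.    , 0.0778]), array([-0.06,  0.03, -0.02])) (array([0.0769, 0.0003, 0.0778]), array([-0.06,  0.03, -0.02]))
```

Request:
{"name": "servo_tool", "arguments": {
  "motion": [
    [0, 0, 0, 0.02, 0, 0, 0],
    [0, 0, 0, 0.04, 0, 0, 0],
    [0, 0, 0, 0.06, 0, 0, 0],
    [0, 0, 0, 0.078, 0, 0, 0],
    [0, 0.005, 0, 0.078, 0, 0, 0],
    [0, 0.011, 0, 0.078, 0, 0, 0],
    [0, 0.016, 0, 0.078, 0, 0, 0],
    [0, 0.019, 0, 0.078, 0, 0, 0],
    [0, 0.022, 0, 0.078, 0, 0, 0],
    [0, 0.025, 0, 0.078, 0, 0, 0],
    [0, 0.028, 0, 0.078, 0, 0, 0],
    [0, 0.031, 0, 0.078, 0, 0, 0],
    [0, 0.034, 0, 0.078, 0, 0, 0],
    [0, 0.037, 0, 0.078, 0, 0, 0],
    [0, 0.04, 0, 0.078, 0, 0, 0],
    [0, 0.043, 0, 0.078, 0, 0, 0],
    [0, 0.046, 0, 0.078, 0, 0, 0],
    [0, 0.049, 0, 0.078, 0, 0, 0],
    [0, 0.052, 0, 0.078, 0, 0, 0]
  ]
}}

```text
clock: 20.25
position: [0.3959, 0.2006, 0.2227]
ee_rot: [0.998, -0.069, 0.0, -0.0]
ft_force: [-1.0, -2.1, 11.3]
grip_width: -0.002
```

Request:
{"name": "servo_tool", "arguments": {
  "motion": [
    [0, 0.003, 0, 0, 0, 0, 0],
    [0, 0.006, 0, 0, 0, 0, 0],
    [0, 0.009, 0, 0, 0, 0, 0],
    [0, 0.012, 0, 0, 0, 0, 0],
    [0, 0.015, 0, 0, 0, 0, 0],
    [0, 0.015, 0, 0, 0, 0, 0],
    [0, 0.015, 0, 0, 0, 0, 0],
    [0, 0, 0, 0, 0, 0, 0],
    [0, -0.03, 0, -0.02, 0, 0, 0],
    [0, -0.04, 0, -0.06, 0, 0, 0],
    [0, -0.04, 0, -0.08, 0, 0, 0],
    [0, -0.04, 0, -0.08, 0, 0, 0],
    [0, -0.04, 0, -0.08, 0, 0, 0]
  ]
}}

```text
clock: 21.88
position: [0.3554, 0.2059, 0.301]
ee_rot: [0.998, -0.069, -0.001, -0.0]
ft_force: [1.0, 0.2, -0.2]
grip_width: -0.001
```

```bash
python3 - <<'E'
from h import *
b,d=eyes.camera("scene"); t,dt=eyes.camera("top")
cv2.imwrite("pics/p10.png",np.hstack([cv2.resize(b[110:230,220:320],(400,480),interpolation=3),cv2.resize(t[160:235,200:263],(400,480),interpolation=3)]))
i=None
for c,D,im in(("scene",d,b),("top",dt,t)):
    h=cv2.cvtColor(im,cv2.COLOR_BGR2HSV); m=((h[...,0]<6)|(h[...,0]>174))&(h[...,1]>150)&(h[...,2]>90); W=cloud(c,D); x,y,z=[W[...,k] for k in range(3)]
    q=W[m&(x>.35)&(x<.65)&(y>.1)&(y<.25)]; print(c,"red",len(q),np.round(np.median(q,0),3) if len(q) else "")
    q=W[(z>.235)&(z<.28)&(x>.44)&(x<.62)&(y>.18)&(y<.28)]; print(c,"head",np.round(q.min(0),3),np.round(q.max(0),3),np.round(cv2.fitLine(q[:,:2].astype(np.float32),2,0,.01,.01).ravel(),3))
    for th in ["jar_quince","jar_navy","jar_black","jar_tangerine","mug","masking_tape","pin_tin"]:
        for r in models.boxes_of(c,th)[:1]: print(c,th,np.round(world(c,r["point"]),3))
E
```

```text
scene red 40 [0.387 0.204 0.248]
scene head [0.493 0.195 0.236] [0.585 0.234 0.277] [ 0.98  -0.198  0.525  0.216]
scene jar_quince [0.584 0.519 0.084]
scene jar_navy [0.458 0.54  0.081]
scene jar_black [0.585 0.421 0.087]
scene jar_tangerine [0.494 0.418 0.078]
scene mug [ 0.344 -0.278  0.067]
scene masking_tape [ 0.54  -0.243  0.047]
scene pin_tin [0.335 0.44  0.032]
top red 0 
top head [0.495 0.197 0.241] [0.584 0.233 0.279] [ 0.971 -0.238  0.534  0.213]
top jar_quince [0.341 0.435 0.028]
top jar_navy [0.467 0.527 0.082]
top jar_black [0.593 0.409 0.084]
top jar_tangerine [0.508 0.409 0.085]
top mug [ 0.349 -0.298  0.039]
top pin_tin [0.342 0.441 0.03 ]
```

View pics/p10.png

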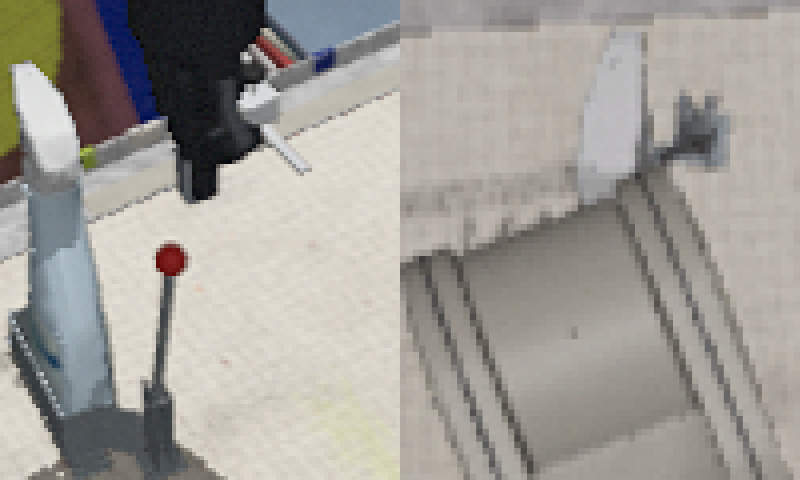

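Request:
{"name": "servo_tool", "arguments": {
  "motion": [
    [0, 0, 0, 0, 0, 0, 9],
    [0, 0, 0, 0, 0, 0, 18],
    [0, 0, 0, 0, 0, 0, 27],
    [0, -0.003, 0, 0, 0, 0, 36],
    [0, -0.006, 0, 0, 0, 0, 45],
    [0, -0.008, 0, 0, 0, 0, 54],
    [0, -0.008, 0, 0, 0, 0, 63],
    [0, -0.008, 0, 0, 0, 0, 72],
    [0, -0.008, 0, 0, 0, 0, 81],
    [0, -0.008, 0, 0, 0, 0, 90],
    [0, -0.008, 0, 0, 0, 0, 90],
    [0, -0.008, 0, 0, 0, 0, 90]
  ]
}}

```text
clock: 24.18
position: [0.3476, 0.2072, 0.3019]
ee_rot: [-0.658, 0.753, 0.0, 0.0]
ft_force: [0.2, -0.6, -0.7]
grip_width: 0.003
```

```bash
python3 - <<'E'
from h import *
a,_=eyes.camera("wrist"); b,d=eyes.camera("scene")
cv2.imwrite("pics/p11.png",np.hstack([cv2.resize(a,(400,300)),cv2.resize(b[110:230,220:320],(400,300),interpolation=3)]))
s=monitor.get_obs(); print(np.round(np.degrees(s["joint_pos"])),np.round(s["position"],4),np.round(R.from_quat(s["ee_rot"]).as_matrix(),2))
W=cloud("scene",d); x,y,z=[W[...,i] for i in range(3)]
q=W[(z>.235)&(z<.28)&(x>.35)&(x<.42)&(y>.17)&(y<.24)]; print("knob",len(q),np.round(q.min(0),3),np.round(q.max(0),3))
print(delta([.349,.206,.232],tool(-98,0)),delta([.42,.196,.232],tool(-98,0)))
E
```

```text
[  54.  -28.  -65.  101.  -25.   91. -106.] [0.3476 0.2072 0.3019] [[-0.14 -0.99 -0.  ]
 [-0.99  0.14  0.  ]
 [-0.    0.   -1.  ]]
knob 56 [0.382 0.191 0.238] [0.402 0.21  0.255]
(array([ 0.001 , -0.0015,  0.0699]), array([0.01, 0.05, 0.19])) (array([ 0.0013, -0.0733,  0.0698]), array([0.01, 0.05, 0.19]))
```

View pics/p11.png

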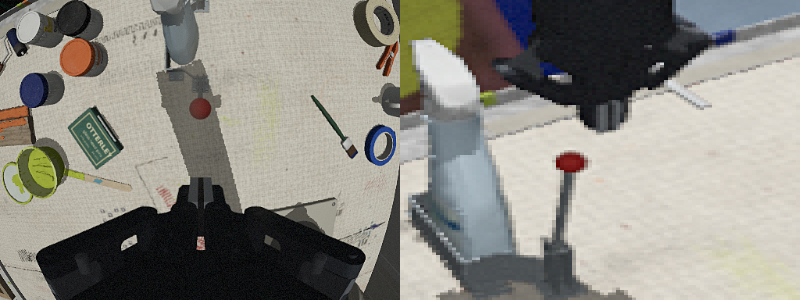

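Request:
{"name": "servo_tool", "arguments": {
  "motion": [
    [0, 0.001, -0.004, 0.015, 0, 0, 0],
    [0, 0.001, -0.007, 0.03, 0, 0, 0],
    [0, 0.001, -0.008, 0.045, 0, 0, 0],
    [0, 0.001, -0.008, 0.06, 0, 0, 0],
    [0, 0.001, -0.008, 0.07, 0, 0, 0],
    [0, 0.001, -0.012, 0.07, 0, 0, 0],
    [0, 0.001, -0.016, 0.07, 0, 0, 0],
    [0, 0.001, -0.02, 0.07, 0, 0, 0],
    [0, 0.001, -0.023, 0.07, 0, 0, 0],
    [0, 0.001, -0.026, 0.07, 0, 0, 0],
    [0, 0.001, -0.029, 0.07, 0, 0, 0],
    [0, 0.001, -0.032, 0.07, 0, 0, 0],
    [0, 0.001, -0.035, 0.07, 0, 0, 0],
    [0, 0.001, -0.038, 0.07, 0, 0, 0],
    [0, 0.001, -0.041, 0.07, 0, 0, 0],
    [0, 0.001, -0.041, 0.07, 0, 0, 0]
  ]
}}

```text
clock: 26.28
position: [0.3882, 0.2005, 0.2319]
ee_rot: [-0.656, 0.754, 0.0, 0.0]
ft_force: [0.2, -0.3, 0.0]
grip_width: -0.002
```

```bash
cat > knob.py <<'E'
from h import *
for c in ("scene","top","wrist"):
    im,d=eyes.camera(c); h=cv2.cvtColor(im,cv2.COLOR_BGR2HSV); m=((h[...,0]<6)|(h[...,0]>174))&(h[...,1]>150)&(h[...,2]>60)
    if c=="wrist":
        n,_,st,ce=cv2.connectedComponentsWithStats(m.astype(np.uint8)); print(c,[(st[i][4],np.round(ce[i])) for i in range(1,n) if st[i][4]>15]); continue
    W=cloud(c,d); q=W[m&(W[...,0]>.35)&(W[...,0]<.65)&(W[...,1]>.1)&(W[...,1]<.25)]; print(c,len(q),np.round(np.median(q,0),3) if len(q) else "")
s=monitor.get_obs(); print(np.round(s["position"],4),np.round(s["ft_force"],1),np.round(s["joint_pos"],2))
E
python3 knob.py
```

```text
scene 39 [0.387 0.204 0.247]
top 0 
wrist [(np.int32(775), array([253., 216.]))]
[0.3881 0.2006 0.2319] [ 0.2  0.2 -1. ] [ 1.12 -0.4  -1.36  1.83 -0.39  1.42 -1.86]
```

```bash
cat > wr.py <<'E'
from h import *
s=monitor.get_obs(); im,d=eyes.camera("wrist"); i=eyes.camera_info("wrist"); K=np.array(i["intrinsics"]); T=np.array(i["tool_from_camera"])
h=cv2.cvtColor(im,cv2.COLOR_BGR2HSV); m=((h[...,0]<6)|(h[...,0]>174))&(h[...,1]>150)&(h[...,2]>60)
n,l,st,ce=cv2.connectedComponentsWithStats(m.astype(np.uint8)); k=1+np.argmax(st[1:,4])
def ray(u,v):
    a=np.array([(u-K[0,2])/K[0,0],(v-K[1,2])/K[1,1]]); r=np.hypot(*a); t=np.r_[a/max(r,1e-9)*np.sin(r),np.cos(r)]; return t
R0=R.from_quat(s["ee_rot"])
def tow(p): q=(T@np.r_[p,1])[:3]; return q,R0.apply(q)+s["position"]
u,v=ce[k]; z=np.median(d[l==k]); r=ray(u,v); p=r/r[2]*z
print("knob px",ce[k],st[k],"depth",z,"tool/world",*[np.round(q,4) for q in tow(p)])
f=np.linalg.norm; print("ang radius->range",11/np.sin(st[k][3]/2/K[0,0]))
c=T[:3,3]; t=T[:3,:3].T@(np.zeros(3)-c); rr=np.arctan2(f(t[:2]),t[2]); print("TCP px",K[:2,2]+K[0,0]*rr*t[:2]/f(t[:2]), "depth there")
cv2.imwrite("wnow.png",im)
E
python3 wr.py
```

```text
knob px [253.41753927 216.18717277] [236 202  37  32 764] depth 0.1652655 tool/world [-0.0019 -0.0102 -0.018 ] [0.3984 0.201  0.2498]
ang radius->range 204.5052576772271
TCP px [256.80486475 221.74225692] depth there
```

Request:
{"name": "servo_tool", "arguments": {
  "motion": [
    [0, 0, -0.003, 0, 0, 0, 0],
    [0, 0, -0.006, 0, 0, 0, 0],
    [0, 0, -0.009, 0, 0, 0, 0],
    [0, 0, -0.012, 0, 0, 0, 0],
    [0, 0, -0.012, 0, 0, 0, 0]
  ]
}}

```text
clock: 27.1
position: [0.4002, 0.1988, 0.2319]
ee_rot: [-0.656, 0.755, 0.0, 0.0]
ft_force: [-0.1, -0.0, 0.4]
grip_width: -0.003
```

```bash
python3 wr.py; python3 knob.py; python3 -c "
import cv2
b=cv2.imread('wnow.png'); cv2.imwrite('pics/p12.png',cv2.resize(b[120:330,150:380],(690,630))[:600])
"
```

```text
knob px [249.06896552 226.60689655] [237 221  30  16 145] depth 0.1717972 tool/world [-0.0045 -0.0021 -0.0134] [0.4029 0.2029 0.2453]
ang radius->range 408.86246345781615
TCP px [256.80480728 221.74220553] depth there
scene 41 [0.388 0.204 0.248]
top 0 
wrist [(np.int32(158), array([250., 226.]))]
[0.3999 0.1989 0.2318] [-0.1  0.4 -0.4] [ 1.19 -0.38 -1.41  1.8  -0.38  1.41 -1.86]
```

```bash
python3 - <<'E'
from h import *
im,d=eyes.camera("scene"); W=cloud("scene",d); x,y,z=[W[...,i] for i in range(3)]
h=cv2.cvtColor(im,cv2.COLOR_BGR2HSV); nr=~(((h[...,0]<6)|(h[...,0]>174))&(h[...,1]>120))
q=W[nr&(x>.33)&(x<.46)&(y>.15)&(y<.26)&(z>.235)&(z<.36)]
for a in np.arange(.235,.36,.01):
    r=q[(q[:,2]>a)&(q[:,2]<a+.01)]
    if len(r): print(round(a,3),len(r),np.round(np.r_[r.min(0)[:2],r.max(0)[:2]],3))
E
```

```text
0.235 5 [0.382 0.191 0.39  0.202]
0.245 8 [0.385 0.19  0.4   0.206]
0.255 1 [0.39  0.197 0.39  0.197]
0.265 21 [0.387 0.184 0.404 0.208]
0.275 38 [0.385 0.184 0.409 0.212]
0.285 36 [0.385 0.184 0.408 0.211]
0.295 27 [0.384 0.189 0.395 0.213]
0.305 69 [0.383 0.158 0.406 0.229]
0.315 118 [0.38  0.16  0.414 0.237]
0.325 97 [0.378 0.151 0.414 0.244]
0.335 97 [0.378 0.15  0.4   0.253]
0.345 132 [0.378 0.15  0.417 0.259]
0.355 85 [0.376 0.153 0.417 0.258]
```

View pics/p12.png

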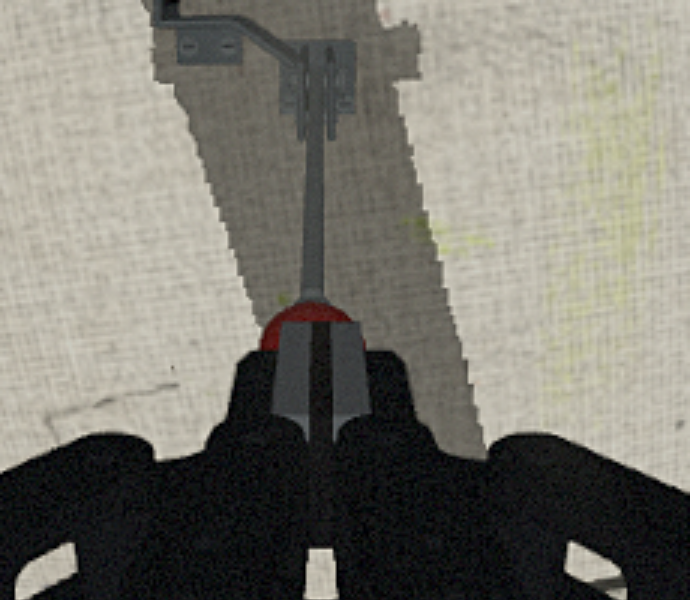

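Request:
{"name": "servo_tool", "arguments": {
  "motion": [
    [0, 0, 0.01, -0.003, 0, 0, 0],
    [0, 0, 0.025, -0.003, 0, 0, 0],
    [0, 0, 0.04, -0.003, 0, 0, 0],
    [0, 0, 0.048, 0, 0, 0, 0],
    [0, 0, 0.048, 0, 0, 0, 0],
    [0, 0, 0.048, 0.012, 0, 0, 0],
    [0, 0, 0.048, 0.024, 0, 0, 0],
    [0, 0, 0.048, 0.034, 0, 0, 0],
    [0, 0, 0.044, 0.034, 0, 0, 0],
    [0, 0, 0.04, 0.034, 0, 0, 0],
    [0, 0, 0.036, 0.034, 0, 0, 0],
    [0, 0, 0.032, 0.034, 0, 0, 0],
    [0, 0, 0.029, 0.034, 0, 0, 0],
    [0, 0, 0.026, 0.034, 0, 0, 0],
    [0, 0, 0.023, 0.034, 0, 0, 0],
    [0, 0, 0.02, 0.034, 0, 0, 0],
    [0, 0, 0.017, 0.034, 0, 0, 0],
    [0, 0, 0.017, 0.034, 0, 0, 0]
  ]
}}

```text
clock: 29.6
position: [0.3833, 0.2012, 0.1979]
ee_rot: [-0.656, 0.754, 0.0, 0.0]
ft_force: [-0.4, 0.7, -0.7]
grip_width: -0.003
```

```bash
python3 knob.py
```

```text
scene 0 
top 0 
wrist [(np.int32(1684), array([253., 214.]))]
[0.3831 0.2013 0.1978] [ 0.   0.1 -0.8] [ 1.11 -0.37 -1.4   1.89 -0.37  1.34 -1.9 ]
```

Request:
{"name": "servo_tool", "arguments": {
  "motion": [
    [0, 0, -0.003, 0, 0, 0, 0],
    [0, 0, -0.006, 0, 0, 0, 0],
    [0, 0, -0.009, 0, 0, 0, 0],
    [0, 0, -0.012, 0, 0, 0, 0],
    [0, 0, -0.015, 0, 0, 0, 0],
    [0, 0, -0.018, 0, 0, 0, 0],
    [0, 0, -0.021, 0, 0, 0, 0],
    [0, 0, -0.024, 0, 0, 0, 0],
    [0, 0, -0.027, 0, 0, 0, 0],
    [0, 0, -0.03, 0, 0, 0, 0],
    [0, 0, -0.033, 0, 0, 0, 0],
    [0, 0, -0.033, 0, 0, 0, 0],
    [0, 0, -0.033, 0, 0, 0, 0]
  ]
}}

```text
clock: 31.38
position: [0.4124, 0.1953, 0.1994]
ee_rot: [-0.657, 0.754, -0.0, 0.002]
ft_force: [-0.5, 0.9, 1.1]
grip_width: 0.002
```

```bash
python3 knob.py
```

```text
scene 0 
top 0 
wrist [(np.int32(1728), array([248., 204.]))]
[0.4124 0.1952 0.1994] [ 0.3  1.  -0.6] [ 1.33 -0.5  -1.47  1.84 -0.51  1.38 -1.73]
```

```bash
python3 wr.py
```

```text
knob px [248.22196532 201.74566474] [ 225  178   48   48 1730] depth 0.12571943 tool/world [-0.0037 -0.0296 -0.0537] [0.442  0.1947 0.2531]
ang radius->range 136.41914512053583
TCP px [256.80631002 221.74486885] depth there
```

Request:
{"name": "servo_tool", "arguments": {
  "motion": [
    [0, 0, 0.003, 0, 0, 0, 0],
    [0, 0, 0.01, 0, 0, 0, 0],
    [0, 0, 0.02, 0, 0, 0, 0],
    [0, 0, 0.03, 0, 0, 0, 0],
    [0, 0, 0.04, 0, 0, 0, 0],
    [0, 0, 0.045, -0.02, 0, 0, 0],
    [0, 0, 0.05, -0.05, 0, 0, 0],
    [0, 0, 0.05, -0.08, 0, 0, 0],
    [0, 0, 0.05, -0.1, 0, 0, 0],
    [0, 0, 0.05, -0.1, 0, 0, 0]
  ]
}}

```text
clock: 32.83
position: [0.3629, 0.2021, 0.3001]
ee_rot: [-0.657, 0.754, -0.0, 0.003]
ft_force: [0.1, 0.9, 0.3]
grip_width: -0.004
```

```bash
python3 knob.py; python3 wr.py
```

```text
scene 0 
top 14 [0.605 0.171 0.07 ]
wrist []
[0.3621 0.2018 0.2984] [0.4 0.1 0.3] [ 1.03 -0.49 -1.17  1.76 -0.45  1.59 -1.82]
knob px [  1. 348.] [  0 347   3   3   3] depth 0.60594237 tool/world [-0.8172  0.572   0.2794] [-0.0911  1.0908  0.0201]
ang radius->range 2180.3459400234738
TCP px [256.8061295  221.74380335] depth there
```

Request:
{"name": "servo_tool", "arguments": {
  "motion": [
    [0, 0.03, -0.008, -0.01, 0, 0, -6],
    [0, 0.06, -0.016, -0.02, 0, 0, -12],
    [0, 0.09, -0.024, -0.02, 0, 0, -18],
    [0, 0.12, -0.032, -0.02, 0, 0, -24],
    [0, 0.15, -0.04, -0.02, 0, 0, -30],
    [0, 0.18, -0.048, -0.02, 0, 0, -36],
    [0, 0.21, -0.056, -0.02, 0, 0, -42],
    [0, 0.24, -0.065, -0.02, 0, 0, -48],
    [0, 0.27, -0.073, -0.02, 0, 0, -54],
    [0, 0.29, -0.08, -0.02, 0, 0, -60],
    [0, 0.29, -0.08, -0.02, 0, 0, -60],
    [0, 0.29, -0.08, -0.02, 0, 0, -60]
  ]
}}

```text
clock: 34.52
position: [0.4016, -0.0955, 0.3184]
ee_rot: [0.946, -0.326, 0.001, -0.002]
ft_force: [-1.3, 0.8, 0.8]
grip_width: 0.003
```

```bash
python3 knob.py; python3 - <<'E'
from h import *
for c in("scene","top"):
    im,D=eyes.camera(c); W=cloud(c,D); x,y,z=[W[...,i] for i in range(3)]
    q=W[(z>.235)&(z<.28)&(x>.42)&(x<.62)&(y>.18)&(y<.28)]; print(c,"head",np.round(q.min(0),3),np.round(q.max(0),3),np.round(cv2.fitLine(q[:,:2].astype(np.float32),2,0,.01,.01).ravel(),3))
    for a in (.49,.50,.51,.52):
        r=y[(z>.056)&(z<.105)&(x>a)&(x<a+.01)&(y>.2)&(y<.28)]; print(a,np.round(np.percentile(r,[50,97]),4) if len(r) else None)
    q=W[(z>.05)&(z<.085)&(x>.44)&(x<.57)&(y>.155)&(y<.19)]; print(c,"bar z",len(q),np.round(np.polyfit(q[:,0],q[:,2],1),3) if len(q)>5 else "",np.round(np.median(q,0),3))
    for th in ["jar_quince","jar_navy","jar_black","jar_tangerine","mug","masking_tape","pin_tin"]:
        for r in models.boxes_of(c,th)[:1]: print(th,np.round(world(c,r["point"]),3))
E
```

```text
scene 0 
top 14 [0.605 0.171 0.069]
wrist [(np.int32(87), array([450.,  84.])), (np.int32(28), array([465., 172.]))]
[ 0.4017 -0.0957  0.3187] [-0.3 -0.5 -0.3] [ 0.88 -0.18 -0.64  1.74 -0.11  1.55 -0.41]
scene head [0.493 0.196 0.235] [0.585 0.235 0.278] [ 0.981 -0.196  0.525  0.216]
0.49 [0.2428 0.2464]
0.5 [0.2436 0.2451]
0.51 [0.2429 0.2444]
0.52 [0.2414 0.243 ]
scene bar z 36 [-0.019  0.076] [0.494 0.186 0.067]
jar_quince [0.581 0.52  0.085]
jar_navy [0.46  0.542 0.081]
jar_black [0.588 0.422 0.086]
jar_tangerine [0.496 0.421 0.076]
mug [ 0.344 -0.28   0.067]
masking_tape [ 0.543 -0.241  0.05 ]
pin_tin [0.335 0.44  0.031]
top head [0.493 0.197 0.235] [0.582 0.233 0.279] [ 0.984 -0.179  0.53   0.213]
0.49 [0.2446 0.2446]
0.5 None
0.51 None
0.52 None
top bar z 44 [0.027 0.053] [0.518 0.184 0.067]
jar_quince [0.595 0.511 0.098]
jar_navy [0.468 0.53  0.083]
jar_black [0.592 0.41  0.082]
jar_tangerine [0.506 0.41  0.084]
mug [ 0.344 -0.331  0.077]
masking_tape [0.463 0.188 0.047]
pin_tin [0.343 0.434 0.032]
```

```bash
python3 -c "
from workcell import ticket; print(ticket.hand_in())"
```

```text
the job is handed in; nothing more can be done
None
```

I pushed the bottle upright into its bay and tipped the keeper bar over, and it dropped across the front. The job is handed in, at about 35 s on the robot's clock. No verdict was reported.

**Final checks from the camera depth:**
- **Bottle:** its broad face is about 1–2 mm from the back plate. Its origin is at about x = -0.027, y = -0.016 in the bay frame, inside the limits. It is about 3–4° off square to the plate, and the bar's fall did not move it.
- **Keeper bar:** it lies level within measuring noise, with slopes of -0.02 and +0.03 from the two cameras. The top edge is at 67 mm, and the knob is at (0.605, 0.171), where it should be when down.
- **Other things on the table:** the scene camera puts the jars, mug, tape and tin within about 5 mm of where they started. The top camera agreed, except that its last mug reading was about 30 mm off and its last tape reading was a false hit in the bay area. I took both as detection errors, since nothing went near them.
- **Arm:** it is clear of everything.

**What went wrong on the way:**
- **Fingertips short of the reported TCP:** the tips sat about 30 mm short of where the TCP reading put them. I only found this after two failed tries at the knob. The first rode over it with about 11 N upward, and the second passed above it.
- **Bottle pushed too high:** for the same reason, the bottle was pushed at about 45 mm rather than 20 mm. It leaned roughly 2° against the plate at the end of the push, then stood upright again.
- **Joint limits:** joints 2 and 3 reached their range limits during the successful push on the knob, so I backed off. I can't tell whether either counted as passing its range.

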